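# Stop the hotplate stirrer and lift its vial block off level

### The job

Shut down the hotplate stirrer: press its round mushroom stop button fully down and let it spring back, then turn the speed knob beside it anticlockwise all the way back to zero. After that take the aluminium vial block by its lifting bar, lift it about 10 cm clear of the plate and finish while still holding it there in the gripper, steady and level, with all three vials still in their wells. Do not disturb the glassware, tape roll or other things standing around.

Things in the scene. Friction and masses are not known exactly. Their poses are not given: they have to be found in the camera images.
- stirrer: White hotplate stirrer, 260 (x) x 170 (y) mm, fixed. Origin: centre of its underside on the bench; x points from its front (robot side) to its back. Control deck in front, 45 mm high; behind it a white square plate, 150 x 150 mm, top 65 mm high, centre 45 mm behind the origin. On the deck, 85 mm in front of the origin: mushroom stop 45 mm to the left (+y), speed knob 45 mm to the right.
- plate_centre (a point): Centre of the top face of the square plate, 65 mm above the bench. Axes as the stirrer's.
- stop (a joint): Travel of the mushroom stop in m: 0 = up, 0.006 = fully down. A spring pushes it back up; it needs about 1.2 N to start and 4.8 N to reach the bottom.
- stop_top (a point): Top centre of the mushroom stop's black domed head (42 mm diameter), 71 mm above the bench when up. It is pressed straight down.
- speed (a joint): Angle of the speed knob in rad: 0 = zero speed, against its hard end stop, at the long tick of the scale; it grows as the knob is turned clockwise seen from above, at most 1.6. It starts somewhere between 0.7 and 1.3. It stays where it is left (friction about 0.03 N m).
- speed_grip (a point): On the speed knob's vertical axis, 82 mm above the bench. The knob is a bar 42 mm long, 14 mm thick, up to 89 mm above the bench, on a 44 mm disc whose top is 59 mm above the bench. Axes turn with the knob: bar along x, grip it across y; a white line on its -x end is the pointer. At joint 0 the bar lies along the stirrer's x, pointer to the front.
- block: Square aluminium vial block, loose on the plate, 90 x 90 x 36 mm high, 0.35 to 0.65 kg, with four wells 21 mm wide, 26 mm deep (at x +-28, y +-24 mm) and a black lifting bar on two steel posts. Origin: centre of its underside; z up; y along the bar. Three wells hold a vial. Turned up to 35 degrees either way to the stirrer.
- bar (a point): Centre of the black lifting bar, 86 mm above the block's underside. It is 84 mm long along the block's y, 12 mm thick along the block's x (grip it across this, from above), 14 mm high; 43 mm free height between it and the block's top; the vials' caps end 31 mm below its underside. Axes as the block's.
- vial_0: Brown capped glass vial, 18 mm diameter, 38 mm high, 20 g, standing loose in the well at x +28, y +24 mm of the block, on the well's floor 10 mm above the block's underside; it looks 12 mm out of the block. Origin: centre of its underside.
- vial_1: The same, in the well at x +28, y -24 mm.
- vial_2: The same, in the well at x -28, y +24 mm.
- beaker: Bystander: empty glass beaker, 74 mm diameter, 96 mm high, standing at the left of the stirrer. Origin: centre of its underside.
- petri: Bystander: glass petri dish, 88 mm diameter, 14 mm high, lying in front at the left of the stirrer. Origin: centre of its underside.
- cylinder: Bystander: glass measuring cylinder on a six-sided blue foot 62 mm wide, 32 mm tube, 211 mm high, standing at the right of the stirrer. Origin: centre of its underside.
- tape: Bystander: roll of tape, 98 mm diameter, 25 mm high, lying on the bench to the right. Origin: centre of its underside.
- spare_stopper: Bystander: black rubber stopper, 26 mm diameter, 22 mm high, standing on the bench to the right. Origin: centre of its underside.
Mind the look-alikes: they are no part of the job. What is shaped like the block but brown is not meant.

How it is judged (in metres and radians):
On the way, in this order (a step that is already met when the one before it is completed fails the run):
1. the mushroom stop is pressed down (value of joint stop above 0.0045 m), for 0.1 s.
2. the stop is let up and the speed knob is turned back to zero (value of joint stop below 0.0015 m and value of joint speed below 0.12 rad), for 0.2 s.
3. the block is lifted clear of the plate in the fingers, level (z of block in the frame of plate_centre above 0.05 m and angle between block's own z axis and vertical below 0.1 rad and contact force between block and the fingers above 2 N), for 0.2 s.
At the end, for the whole second after the job is handed in: Block held in the fingers, underside 60 to 160 mm above the plate, touching neither stirrer nor glassware, tilted under 0.09 rad, still (20 mm/s, 0.1 rad/s); three vials upright in their wells; knob within 0.12 rad of zero; stop up again (all of step 2 and z of block in the frame of plate_centre between 0.06 and 0.16 m and angle between block's own z axis and vertical below 0.09 rad and linear speed of block below 0.02 m/s and angular speed of block below 0.1 rad/s and contact force between block and the fingers above 2 N and contact force between block and stirrer below 0.1 N and contact force between block and beaker below 0.1 N and contact force between block and cylinder below 0.1 N and horizontal distance between each of vial_0, vial_1, vial_2 and block below 0.046 m and z of vial_0 in the frame of block between 0.005 and 0.016 m and angle between each of vial_0, vial_1, vial_2's own z axis and vertical below 0.25 rad and z of vial_1 in the frame of block between 0.005 and 0.016 m and z of vial_2 in the frame of block between 0.005 and 0.016 m); the arm keeps its last pose, push and grip.
It fails at once if the block is tipped by more than 0.25 rad (angle between block's own z axis and vertical above 0.25 rad).
It fails at once if the block is shoved more than 40 mm across before it is lifted (z of block in the frame of plate_centre below 0.01 m and distance of block from where it was at the start of the episode above 0.04 m).
It fails at once if a bystander is moved by more than 30 mm (distance of any of beaker, petri, cylinder, tape, spare_stopper from where it was at the start of the episode above 0.03 m).
It also fails if it takes over 58 s, if anything falls off the work surface, if the arm or the gripper's body presses on something with over 40 N, if the wrist force passes 120 N, or if a joint passes its speed limit or range.

### The arm

A 6-joint arm with a two-finger parallel gripper is mounted at the origin on a cart in front of the work surface, level with it; the furniture and walls round the work are solid. World frame = base frame: x ahead of the robot, y to its left, z up, the work surface at z = 0. Lengths are in m, angles in degrees, forces in N, time in s.
With the tool pointing down it reaches from about 0.35 to 0.85 m from the base axis. Payload 8.1 kg.
Tool frame: the origin (TCP) lies on the mounting face of the last link; the fingertips stand 186 mm ahead of it and the grasp point (between the pads) lies 167 mm ahead of it; z points along the fingers, y is the direction in which the jaws open and shut (so a half turn about z gives the same grasp; the last joint's range is limited). The gripper opens to 93 mm and grips with 3 to 60 N. Pads are 15 mm wide; open, the fingers measure 128 mm over their backs; the gripper's body (75 mm by 188 mm) begins 65 mm behind the grasp point.
Start: joints at [62.888, 7.471, 85.268, -0, 87.261, -4.893], TCP at [0.227, 0.555, 0.405] pointing down, gripper open.
Joint ranges: [-169.43, 169.43], [-51.17, 129.36], [1.28, 143.12], [-76.62, 256.62], [0, 156.53], [-152.29, 152.29]. Speed limits (degrees/s): [136.94, 136.94, 159.86, 180, 180, 180].

### API

Orientations are given as a 3x3 rotation matrix whose columns are the frame's x, y, z axes.
In Python, from plant import * gives the robot as it stands.
- The arm moves only by the tool servo_tool, never from a script. Its argument "targets" is a list of rows, each an object of numbers: "tx", "ty", "tz": the shift along the world's x, y, z in cm; "turn": the turn about the world's z in degrees. In form: [{"tx": .., "ty": .., "tz": .., "turn": ..}, ...]. A call has exactly 5 rows; each row shifts and turns the pose as measured when the row begins; what a row does not reach is not made up. A row lasts 1/10 s, in which the tool goes at most 50 mm and 8.59 degrees, less where a joint would pass 70% of its speed; a pose out of reach is approached as far as the arm can. A call with a gripper value outside its range is refused whole. "gripper" is the closure in counts, from 0 (fully open) to 255 (shut), set as the call begins (left out, the last holds). The fingers move at their own pace and stop on an object; "force" is the grip in N (left out, the last holds). Time passes only in rows, so rows that do not move let the fingers close, or fill a call up. It gives the time, the measured TCP pose, the force and the opening at its end, in the units of the state.
- get_obs(): the state, without advancing time (a new reading comes with each control period).
- capture(name): name is "scene" or "top" or "wrist"; returns the picture (420x560x3 uint8, red, green, blue); there is no depth.
- get_calibration(name): a dict with "fx", "fy", "cx", "cy" (pixels), "distortion" ([k1, k2, p1, p2, k3] as OpenCV has them; the pictures are not rectified), "camera_from_world" (4x4, takes a point from world to camera coordinates); the wrist camera has in their place "tool_from_camera" (4x4, takes a point from camera to tool coordinates, whose origin is the TCP and whose axes are the flange's). Camera axes: x right, y up, looking along -z (the intrinsics and any distortion apply to the point x, -y, -z); pixel columns grow to the right and rows downward; lengths in m; the calibration is good to about 2 mm. A picture is of the moment at which its call begins: read the wrist's pose just before it. get_calibration takes no time and is no camera call.
- job_done(): hands the job in, once; it reports no verdict.
The state is a dict: "time_s": time; "q": joint angles; "dq": joint speeds; "joint_torque": joint torques, N m; "position": TCP position; "tool_rot": TCP orientation; "contact_force": force on the tool from outside, world axes, zero at the start; "torque": the same for the moment, N m; "grip_width": finger opening in m.
Only numpy, scipy, OpenCV 4.12 (cv2) and the standard library are available. Lean on these libraries where they do the work, as an engineer would, in place of code of your own. Each camera call takes 0.05 s, during which the arm holds its last target.

## Working session

There is one attempt and no reset: what is moved stays moved. The work goes in short steps, Python scripts to look and compute and a tool call to move; the robot and the scene stay as the last step left them, time stands still between calls to the robot, and variables do not carry over. Pictures are saved under pics/ and viewed, and the job is handed in when it is done.

Besides the shell and the picture viewer there is one more tool, called after ">>>" as a command line: name --argument value ..., lists and objects as JSON in quotes. servo_tool: Moves the arm, as the interface text tells. Its arguments: {"type":"object","properties":{"targets":{"type":"array","items":{"type":"object","properties":{"tx":{"type":"number"},"ty":{"type":"number"},"tz":{"type":"number"},"turn":{"type":"number"}}}},"gripper":{"type":"number"},"force":{"type":"number"}},"required":["targets"]}

```bash
mkdir -p pics; ls; python3 - <<'E'
from plant import *
import cv2
o=get_obs(); print(o)
for n in ["scene","top","wrist"]:
    im=capture(n); cv2.imwrite(f"pics/{n}0.png",im[:,:,::-1]); print(n,get_calibration(n))
E
```

```text
pics
{'time_s': 0.0, 'q': array([ 6.28879115e+01,  7.51530463e+00,  8.53281536e+01,  1.55377598e-03,
        8.72619285e+01, -4.89475240e+00]), 'dq': array([-0.0618417 ,  0.06421792, -0.04448966, -0.06327338, -0.03299284,
        0.06745319]), 'joint_torque': array([ 6.92668364e-04, -5.59839427e+01, -4.91763711e+01,  7.67859514e-02,
        3.50136822e-02, -1.26263099e-04]), 'position': array([0.22676083, 0.55525699, 0.40369588]), 'tool_rot': array([[-9.25755640e-01,  3.78121346e-01, -8.62360777e-04],
       [ 3.78122284e-01,  9.25754232e-01, -1.62488697e-03],
       [ 1.83929689e-04, -1.83032611e-03, -9.99998308e-01]]), 'contact_force': array([-0.74217216,  0.0905734 ,  0.83770741]), 'torque': array([ 0.02443816,  0.02785663, -0.02162873]), 'grip_width': 0.09337835406802227}
scene {'fx': 414.06630377596895, 'fy': 414.06630377596895, 'cx': 279.53884893542005, 'cy': 209.58515936851606, 'distortion': array([-0.03362053,  0.        ,  0.        ,  0.        ,  0.        ]), 'camera_from_world': array([[ 0.68019613, -0.73288401,  0.01463757, -0.38315162],
       [ 0.46146547,  0.44363449
[... 474 characters left out ...]
03, -0.61326624],
       [-0.15083572,  0.02462413,  0.98825211, -1.17076555],
       [ 0.        ,  0.        ,  0.        ,  1.        ]])}
wrist {'fx': 325.01732861787394, 'fy': 325.01732861787394, 'cx': 281.315376234289, 'cy': 212.40205280025924, 'distortion': array([-0.07354085,  0.        ,  0.        ,  0.        ,  0.        ]), 'tool_from_camera': array([[ 2.40562190e-04,  9.69019769e-01,  2.46983056e-01,
         6.89139337e-02],
       [ 9.99999714e-01, -4.10234706e-04,  6.35523023e-04,
         1.18174596e-03],
       [ 7.17155394e-04,  2.46982832e-01, -9.69019590e-01,
         1.99818293e-02],
       [ 0.00000000e+00,  0.00000000e+00,  0.00000000e+00,
         1.00000000e+00]])}
```

View pics/scene0.png

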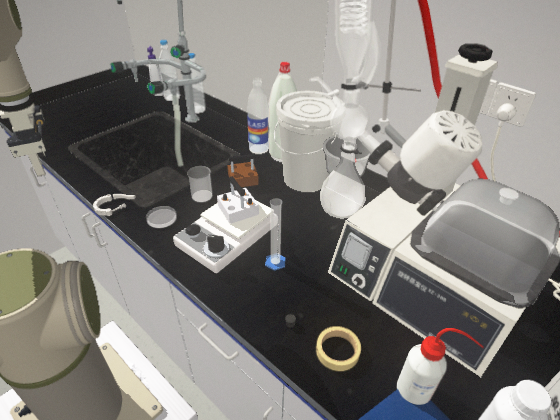

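View pics/top0.png

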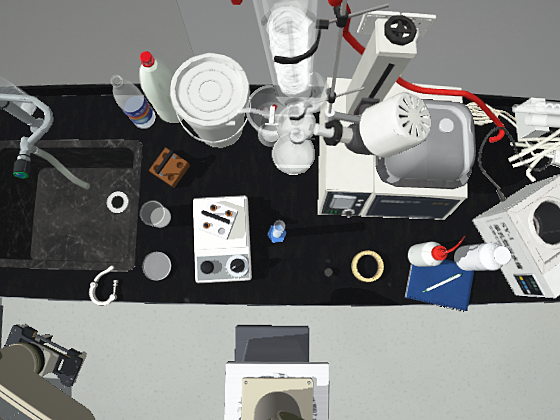

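```bash
python3 -c "
import cv2
im=cv2.imread('pics/top0.png'); cv2.imwrite('pics/topc.png',cv2.resize(im[140:330,180:420],None,fx=3.3,fy=3.15,interpolation=cv2.INTER_CUBIC))"
```

```text
(no output)
```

View pics/topc.png

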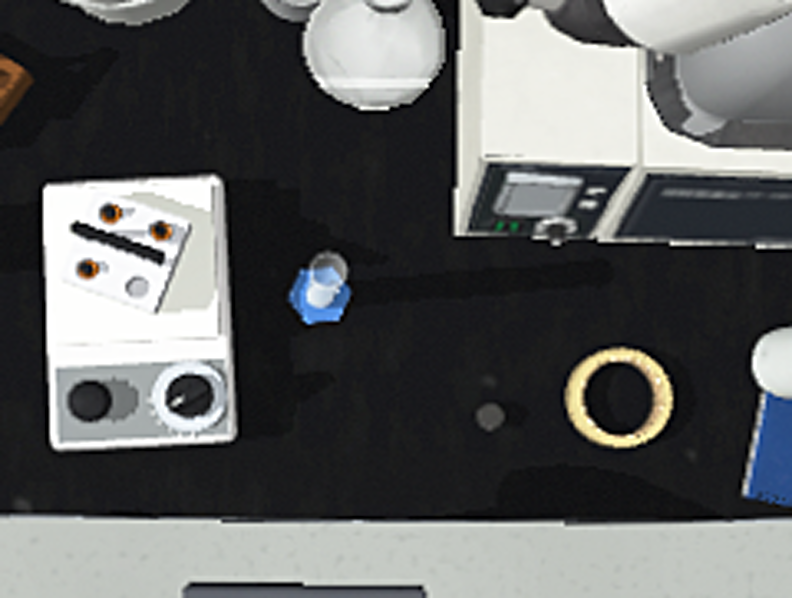

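```bash
cat > h.py <<'E'
from plant import *
import cv2, numpy as np
def ray(name,u,v,T=None):
    c=get_calibration(name)
    K=np.array([[c['fx'],0,c['cx']],[0,c['fy'],c['cy']],[0,0,1]])
    p=cv2.undistortPoints(np.array([[[u,v]]],float),K,np.array(c['distortion']))[0,0]
    d=np.array([p[0],-p[1],-1.])
    M=np.linalg.inv(c['camera_from_world']) if T is None else T@c['tool_from_camera']
    return M[:3,3],M[:3,:3]@d
def at(name,u,v,z,T=None):
    o,d=ray(name,u,v,T); return o+d*(z-o[2])/d[2]
def tool(o):
    T=np.eye(4);T[:3,:3]=o['tool_rot'];T[:3,3]=o['position'];return T
def crop(im,x0,y0,x1,y1,s,fn):
    cv2.imwrite(fn,cv2.resize(im[y0:y1,x0:x1,::-1],None,fx=s,fy=s,interpolation=cv2.INTER_CUBIC))
E
python3 - <<'E'
from h import *
f=lambda x,y:(180+x/3.3,140+y/3.15)
for n,x,y,z in [("stop",91,399,.071),("knob",191,396,.089),("barL",74,228,.158),("barR",163,259,.158),("plateBL",43,186,.065),("plateBR",220,178,.065),("plateFR",219,336,.065),("deckFL",54,446,.045),("deckFR",234,438,.045)]:
    print(n,at("top",*f(x,y),z).round(4))
E
```

```text
stop [0.4435 0.2139 0.071 ]
knob [0.4475 0.1232 0.089 ]
barL [0.5924 0.2213 0.158 ]
barR [0.566  0.1452 0.158 ]
plateBL [0.6469 0.2664 0.065 ]
plateBR [0.6573 0.1032 0.065 ]
plateFR [0.5048 0.1008 0.065 ]
deckFL [0.3985 0.25   0.045 ]
deckFR [0.4088 0.086  0.045 ]
```

```bash
python3 - <<'E'
from h import *
f=lambda x,y:(180+x/3.3,140+y/3.15)
print("foot",at("top",*f(320,296),.01), "top",at("top",*f(330,270),.211))
for u,v,z in [(275,263,.01),(276,203,.211),(219,241,.071+.01),]: print(at("scene",u,v,z))
crop(capture("scene"),160,150,300,280,5.5,"pics/sc1.png")
E
```

```text
foot [0.54963602 0.00791728 0.01      ] top [0.55216532 0.00661452 0.211     ]
[ 0.54340326 -0.00162986  0.01      ]
[0.54940262 0.00284766 0.211     ]
[0.45103308 0.11141718 0.081     ]
```

View pics/sc1.png

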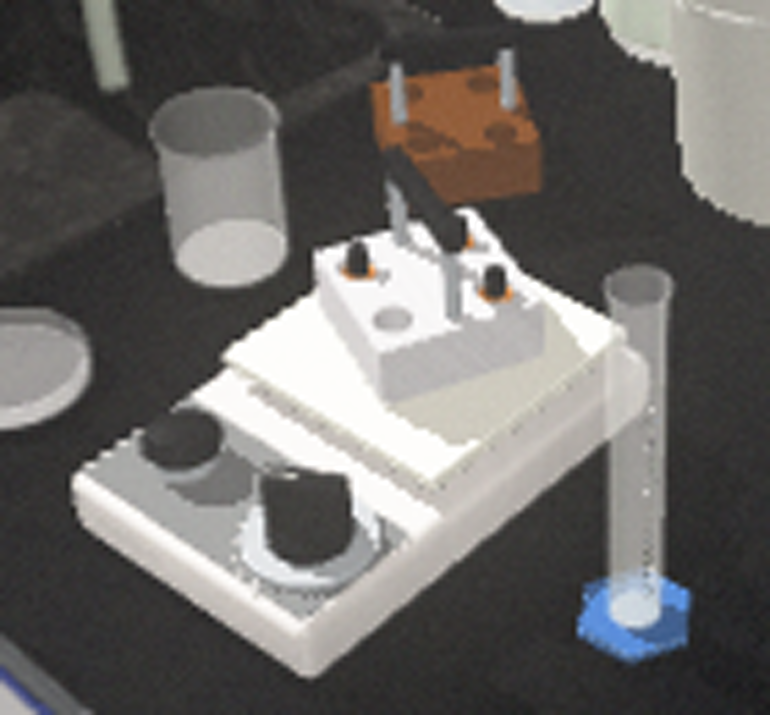

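>>> servo_tool --targets '[{"tx": 2.5,"ty": -4.2,"tz": 0,"turn": -7},{"tx": 2.5,"ty": -4.2,"tz": 0,"turn": -7},{"tx": 2.5,"ty": -4.2,"tz": 0,"turn": -7},{"tx": 2.5,"ty": -4.2,"tz": 0,"turn": -7},{"tx": 2.5,"ty": -4.2,"tz": 0,"turn": -7}]' --gripper 255 --force 20

```text
time_s: 0.7
position: [0.3505, 0.3427, 0.4013]
tool_rot: [[-0.532, 0.847, -0.004], [0.847, 0.532, -0.001], [0.001, -0.004, -1.0]]
contact_force: [0.7, 0.1, 0.4]
grip_width: 0.0573
```

>>> servo_tool --targets '[{"tx": 2.5,"ty": -3.5,"tz": 0,"turn": 0},{"tx": 2.5,"ty": -3.5,"tz": 0,"turn": 0},{"tx": 2.3,"ty": -3.2,"tz": 0,"turn": 0},{"tx": 1.6,"ty": -2.2,"tz": 0,"turn": 0},{"tx": 0,"ty": 0,"tz": 0,"turn": 0}]'

```text
time_s: 1.2
position: [0.4436, 0.2081, 0.4011]
tool_rot: [[-0.523, 0.852, -0.002], [0.852, 0.523, -0.002], [-0.0, -0.003, -1.0]]
contact_force: [-0.3, -0.2, -0.3]
grip_width: 0.0182
```

```bash
python3 - <<'E'
from h import *
import pickle
o=get_obs(); im=capture("wrist"); print(o['position'],o['dq'].round(2),o['q'].round(1)); pickle.dump(o,open("o1.pkl","wb"))
cv2.imwrite("pics/w1.png",im[:,:,::-1])
t=capture("top");cv2.imwrite("pics/t1.png",t[:,:,::-1])
E
```

```text
[0.44362816 0.20808686 0.40114367] [ 0.68 -0.55  0.55  1.38  0.38  1.6 ] [ 1.920e+01 -9.600e+00  1.025e+02 -1.000e-01  8.730e+01 -1.240e+01]
```

View pics/w1.png

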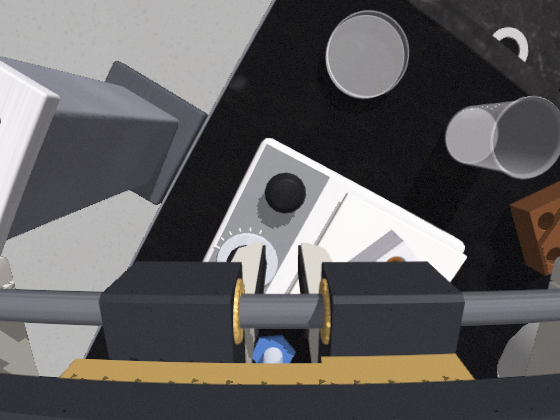

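```bash
python3 - <<'E'
from h import *
import pickle
o=pickle.load(open("o1.pkl","rb"));T=tool(o)
print(at("wrist",286,193,.066,T),at("wrist",268,139,.045,T),"petri",at("wrist",368,55,.01,T),)
E
```

```text
[0.44249553 0.21745274 0.066     ] [0.39998849 0.25192919 0.045     ] petri [0.44425341 0.38267035 0.01      ]
```

>>> servo_tool --targets '[{"tx": 0,"ty": 0.7,"tz": -4,"turn": 0},{"tx": 0,"ty": 0,"tz": -4,"turn": 0},{"tx": 0,"ty": 0,"tz": -3,"turn": 0},{"tx": 0,"ty": 0,"tz": -1.5,"turn": 0},{"tx": 0,"ty": 0,"tz": 0,"turn": 0}]'

```text
time_s: 1.8
position: [0.4384, 0.2232, 0.2736]
tool_rot: [[-0.53, 0.848, -0.001], [0.848, 0.53, 0.003], [0.003, 0.001, -1.0]]
contact_force: [-0.2, 0.7, -0.1]
grip_width: 0.0006
```

>>> servo_tool --targets '[{"tx": 0.4,"ty": -0.6,"tz": -0.7,"turn": 0},{"tx": 0,"ty": 0,"tz": -0.7,"turn": 0},{"tx": 0,"ty": 0,"tz": -0.4,"turn": 0},{"tx": 0,"ty": 0,"tz": -0.3,"turn": 0},{"tx": 0,"ty": 0,"tz": -0.2,"turn": 0}]'

```text
time_s: 2.3
position: [0.443, 0.2192, 0.2529]
tool_rot: [[-0.533, 0.846, 0.004], [0.846, 0.533, 0.005], [0.002, 0.006, -1.0]]
contact_force: [-1.2, -0.7, 3.5]
grip_width: 0.0002
```

>>> servo_tool --targets '[{"tx": 0,"ty": 0,"tz": -0.2,"turn": 0},{"tx": 0,"ty": 0,"tz": -0.2,"turn": 0},{"tx": 0,"ty": 0,"tz": -0.1,"turn": 0},{"tx": 0,"ty": 0,"tz": -0.1,"turn": 0},{"tx": 0,"ty": 0,"tz": 0,"turn": 0}]'

```text
time_s: 2.8
position: [0.4438, 0.2195, 0.2512]
tool_rot: [[-0.532, 0.847, 0.005], [0.847, 0.532, 0.005], [0.002, 0.007, -1.0]]
contact_force: [-3.0, -1.5, 4.3]
grip_width: 0.0003
```

>>> servo_tool --targets '[{"tx": -0.1,"ty": -0.1,"tz": -0.3,"turn": 0},{"tx": 0,"ty": 0,"tz": -0.3,"turn": 0},{"tx": 0,"ty": 0,"tz": -0.2,"turn": 0},{"tx": 0,"ty": 0,"tz": -0.2,"turn": 0},{"tx": 0,"ty": 0,"tz": -0.2,"turn": 0}]'

```text
time_s: 3.3
position: [0.4476, 0.2207, 0.2492]
tool_rot: [[-0.532, 0.847, 0.021], [0.847, 0.532, 0.013], [-0.0, 0.025, -1.0]]
contact_force: [-6.1, -0.6, 13.7]
grip_width: 0.0003
```

>>> servo_tool --targets '[{"tx": -0.2,"ty": -0.2,"tz": 3,"turn": 0},{"tx": 0,"ty": -1,"tz": 4.5,"turn": 0},{"tx": 0,"ty": -3,"tz": 3.5,"turn": 0},{"tx": 0,"ty": -4,"tz": 2,"turn": 0},{"tx": 0,"ty": -1,"tz": 0,"turn": 0}]' --gripper 0

```text
time_s: 3.8
position: [0.4447, 0.1271, 0.3841]
tool_rot: [[-0.535, 0.845, 0.025], [0.845, 0.535, 0.013], [-0.002, 0.028, -1.0]]
contact_force: [0.7, 0.2, 0.6]
grip_width: 0.0358
```

>>> servo_tool --targets '[{"tx": 0,"ty": 0,"tz": 0,"turn": 0},{"tx": 0,"ty": 0,"tz": 0,"turn": 0},{"tx": 0,"ty": 0,"tz": 0,"turn": 0},{"tx": 0,"ty": 0,"tz": 0,"turn": 0},{"tx": 0,"ty": 0,"tz": 0,"turn": 0}]'

```text
time_s: 4.3
position: [0.4443, 0.1284, 0.3808]
tool_rot: [[-0.534, 0.845, 0.021], [0.845, 0.534, 0.014], [0.0, 0.025, -1.0]]
contact_force: [0.7, -0.5, -0.3]
grip_width: 0.0759
```

```bash
python3 - <<'E'
from h import *
import pickle
o=get_obs(); im=capture("wrist"); print(o['position'],o['dq'].round(2)); pickle.dump(o,open("o2.pkl","wb"))
crop(im,180,80,430,270,3.1,"pics/w2.png")
T=tool(o)
P=np.linalg.inv
E
```

```text
[0.44431153 0.12839253 0.38077226] [ 0.75  0.81  0.29  0.09 -0.18  0.31]
```

View pics/w2.png

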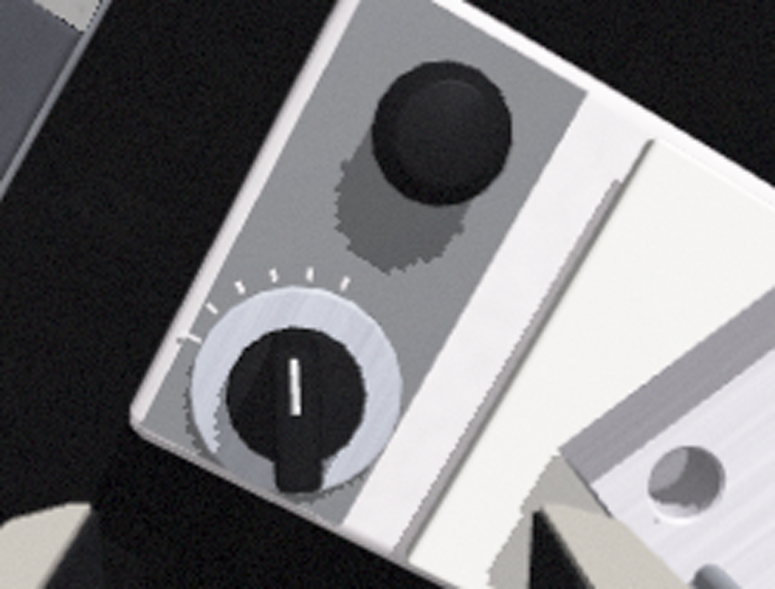

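```bash
python3 - <<'E'
from h import *
import pickle
o=pickle.load(open("o2.pkl","rb"));T=tool(o)
g=lambda x,y,z:at("wrist",180+(x+.5)/3.1,80+(y+.5)/3.1,z,T)
print("disc",g(296,397,.059),"L",g(227,397,.059),"R",g(365,397,.059))
a=g(293,360,.089);b=g(296,413,.089);print("line",a,b,np.degrees(np.arctan2(*(a-b)[[1,0]])))
print("stop",g(442,133,.068))
fl=g(350,0,.045);fr=g(132,418,.045);print(fl,fr,np.degrees(np.arctan2(*(fl-fr)[[1,0]])))
print(np.degrees(np.arctan2(T[1,1],T[0,1])))
E
```

```text
disc [0.44868032 0.12710783 0.059     ] L [0.43066246 0.11587241 0.059     ] R [0.46674904 0.13837831 0.059     ]
line [0.43839526 0.14156465 0.089     ] [0.44708052 0.12924406 0.089     ] 125.18147196288473
stop [0.44170808 0.21592929 0.068     ]
[0.39977788 0.23551644 0.045     ] [0.40923559 0.09029582 0.045     ] 93.7262098053838
32.275017419009195
```

>>> servo_tool --targets '[{"tx": 0.1,"ty": -0.5,"tz": -4,"turn": 2.5},{"tx": 0,"ty": 0,"tz": -4,"turn": 0},{"tx": 0,"ty": 0,"tz": -1,"turn": 0},{"tx": 0,"ty": 0,"tz": 0,"turn": 0},{"tx": 0,"ty": 0,"tz": 0,"turn": 0}]' --gripper 120

```text
time_s: 4.85
position: [0.4453, 0.125, 0.2899]
tool_rot: [[-0.574, 0.819, 0.022], [0.819, 0.574, 0.015], [-0.0, 0.026, -1.0]]
contact_force: [-0.2, 0.3, 0.3]
grip_width: 0.0508
```

>>> servo_tool --targets '[{"tx": 0,"ty": -0.1,"tz": -1.5,"turn": 0},{"tx": 0,"ty": 0,"tz": -1.2,"turn": 0},{"tx": 0,"ty": 0,"tz": -0.6,"turn": 0},{"tx": 0,"ty": 0,"tz": -0.2,"turn": 0},{"tx": 0,"ty": 0,"tz": 0,"turn": 0}]'

```text
time_s: 5.35
position: [0.4472, 0.1244, 0.2564]
tool_rot: [[-0.574, 0.818, 0.028], [0.819, 0.574, 0.016], [-0.003, 0.033, -0.999]]
contact_force: [0.3, 0.6, -0.2]
grip_width: 0.0494
```

>>> servo_tool --targets '[{"tx": -0.2,"ty": -0.1,"tz": 0,"turn": 0},{"tx": 0,"ty": 0,"tz": 0,"turn": 0},{"tx": 0,"ty": 0,"tz": 0,"turn": 0},{"tx": 0,"ty": 0,"tz": 0,"turn": 0},{"tx": 0,"ty": 0,"tz": 0,"turn": 0}]' --gripper 255 --force 10

```text
time_s: 5.85
position: [0.4446, 0.1227, 0.2573]
tool_rot: [[-0.574, 0.818, 0.026], [0.819, 0.574, 0.014], [-0.004, 0.03, -1.0]]
contact_force: [-15.9, -11.7, 11.1]
grip_width: 0.0145
```

>>> servo_tool --targets '[{"tx": -0.2,"ty": -0.1,"tz": 0,"turn": 6},{"tx": 0,"ty": 0,"tz": 0,"turn": 8},{"tx": 0.1,"ty": -0.1,"tz": 0,"turn": 8},{"tx": 0.1,"ty": 0,"tz": 0,"turn": 8},{"tx": 0,"ty": 0,"tz": 0,"turn": 8}]'

```text
time_s: 6.35
position: [0.4459, 0.1201, 0.2577]
tool_rot: [[-0.963, 0.27, 0.016], [0.271, 0.962, 0.029], [-0.008, 0.032, -0.999]]
contact_force: [5.3, -1.8, -5.6]
grip_width: 0.0144
```

>>> servo_tool --targets '[{"tx": 0.1,"ty": 0,"tz": 0,"turn": 7},{"tx": 0,"ty": 0,"tz": 0,"turn": 7},{"tx": 0,"ty": 0,"tz": 0,"turn": 5},{"tx": 0,"ty": 0,"tz": 0,"turn": 3},{"tx": 0,"ty": 0,"tz": 0,"turn": 1}]'

```text
time_s: 6.85
position: [0.4477, 0.1196, 0.2576]
tool_rot: [[-0.989, -0.148, 0.005], [-0.148, 0.989, 0.032], [-0.01, 0.031, -0.999]]
contact_force: [0.4, 0.1, 0.1]
grip_width: 0.015
```

```bash
python3 - <<'E'
from h import *
o=get_obs();R=o['tool_rot'];print(o['torque'],o['contact_force'],np.degrees(np.arctan2(R[1,1],R[0,1])),o['q'].round(1))
E
```

```text
[-0.02107043  0.13852647 -0.23008083] [0.42180126 0.1067796  0.07641224] 98.5024069348247 [  7.9  -7.3 115.9   1.9  70.8 -91.2]
```

>>> servo_tool --targets '[{"tx": 0,"ty": 0,"tz": 0,"turn": -3},{"tx": 0,"ty": 0,"tz": 0,"turn": 0},{"tx": 0,"ty": 0,"tz": 0,"turn": 0},{"tx": 0,"ty": 0,"tz": 2,"turn": 0},{"tx": 0,"ty": 0,"tz": 4,"turn": 0}]' --gripper 100

```text
time_s: 7.35
position: [0.4451, 0.1192, 0.3132]
tool_rot: [[-0.995, -0.095, -0.004], [-0.095, 0.995, 0.03], [0.001, 0.031, -1.0]]
contact_force: [1.0, 0.1, -0.3]
grip_width: 0.0504
```

>>> servo_tool --targets '[{"tx": 0,"ty": 0,"tz": 4,"turn": 0},{"tx": 0,"ty": 0,"tz": 4,"turn": -8},{"tx": 0,"ty": 0,"tz": 2,"turn": -8},{"tx": 0,"ty": 0,"tz": 1,"turn": -8},{"tx": 0,"ty": 0,"tz": 0,"turn": -4}]' --gripper 0

```text
time_s: 7.85
position: [0.4451, 0.1193, 0.4344]
tool_rot: [[-0.918, 0.395, 0.021], [0.395, 0.918, 0.03], [-0.007, 0.036, -0.999]]
contact_force: [-1.1, -0.2, 0.2]
grip_width: 0.0895
```

```bash
python3 - <<'E'
from h import *
import pickle
o=get_obs(); im=capture("wrist"); print(o['position'],o['tool_rot'].round(3),o['dq'].round(2)); pickle.dump(o,open("o3.pkl","wb"))
cv2.imwrite("pics/w3.png",im[:,:,::-1])
E
```

```text
[0.44512716 0.11931819 0.43441946] [[-0.918  0.395  0.021]
 [ 0.395  0.918  0.03 ]
 [-0.007  0.036 -0.999]] [ 0.44 -0.89  0.61 -0.68 -1.03 39.2 ]
```

View pics/w3.png

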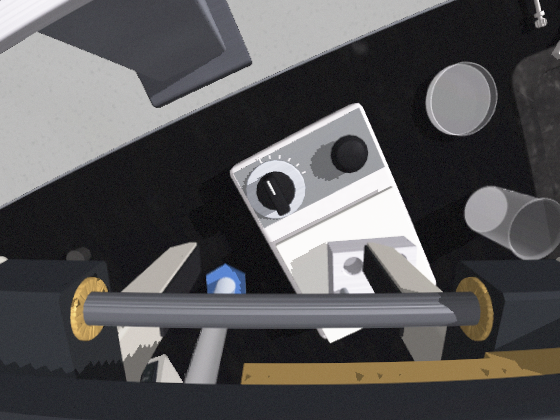

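>>> servo_tool --targets '[{"tx": 1.5,"ty": 0.7,"tz": 0,"turn": -8.5},{"tx": 1.5,"ty": 0.7,"tz": 0,"turn": -8.5},{"tx": 1.5,"ty": 0.7,"tz": 0,"turn": -8.5},{"tx": 1.5,"ty": 0.7,"tz": 0,"turn": -8.5},{"tx": 1.5,"ty": 0.7,"tz": 0,"turn": -8.5}]'

```text
time_s: 8.4
position: [0.5212, 0.1549, 0.4332]
tool_rot: [[-0.406, 0.913, 0.035], [0.914, 0.406, 0.008], [-0.007, 0.035, -0.999]]
contact_force: [0.2, 0.4, 0.2]
grip_width: 0.0931
```

>>> servo_tool --targets '[{"tx": 1.5,"ty": 0.7,"tz": 0,"turn": -8.5},{"tx": 1.5,"ty": 0.7,"tz": 0,"turn": -8.5},{"tx": 1.5,"ty": 0.7,"tz": 0,"turn": -8.5},{"tx": 1,"ty": 0.5,"tz": 0,"turn": -8.5},{"tx": 0,"ty": 0,"tz": 0,"turn": 0}]'

```text
time_s: 8.9
position: [0.579, 0.1827, 0.4293]
tool_rot: [[0.181, 0.983, 0.027], [0.983, -0.181, -0.014], [-0.009, 0.029, -1.0]]
contact_force: [-0.8, 0.1, 0.5]
grip_width: 0.093
```

>>> servo_tool --targets '[{"tx": 0,"ty": 0,"tz": 0,"turn": 0},{"tx": 0,"ty": 0,"tz": 0,"turn": 0},{"tx": 0,"ty": 0,"tz": 0,"turn": 0},{"tx": 0,"ty": 0,"tz": 0,"turn": 0},{"tx": 0,"ty": 0,"tz": 0,"turn": 0}]'

```text
time_s: 9.4
position: [0.5775, 0.182, 0.4286]
tool_rot: [[0.165, 0.986, 0.025], [0.986, -0.165, -0.014], [-0.01, 0.027, -1.0]]
contact_force: [0.1, -0.2, 0.1]
grip_width: 0.0933
```

```bash
python3 - <<'E'
from h import *
import pickle
o=get_obs(); im=capture("wrist"); print(o['position'],o['tool_rot'].round(3),o['dq'].round(2),o['q'].round(1)); pickle.dump(o,open("o4.pkl","wb"))
cv2.imwrite("pics/w4.png",im[:,:,::-1])
E
```

```text
[0.57748233 0.18195743 0.42857372] [[ 0.165  0.986  0.025]
 [ 0.986 -0.165 -0.014]
 [-0.01   0.027 -1.   ]] [-0.03 -0.57  0.3   0.07  0.05 -0.76] [13.   7.2 83.1 -1.1 88.5 22.5]
```

View pics/w4.png

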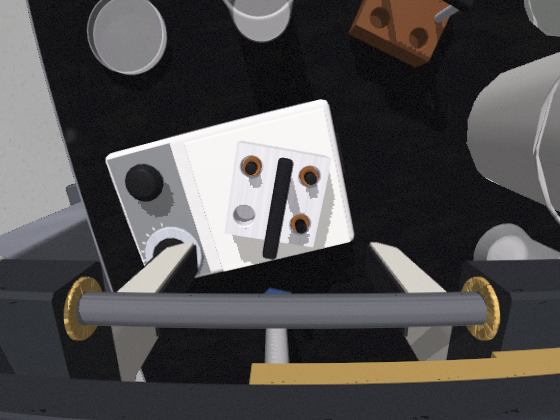

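```bash
python3 - <<'E'
import cv2
im=cv2.imread("pics/w4.png");cv2.imwrite("pics/w4c.png",cv2.resize(im[130:280,210:360],None,fx=4,fy=4,interpolation=cv2.INTER_CUBIC))
E
```

```text
(no output)
```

View pics/w4c.png

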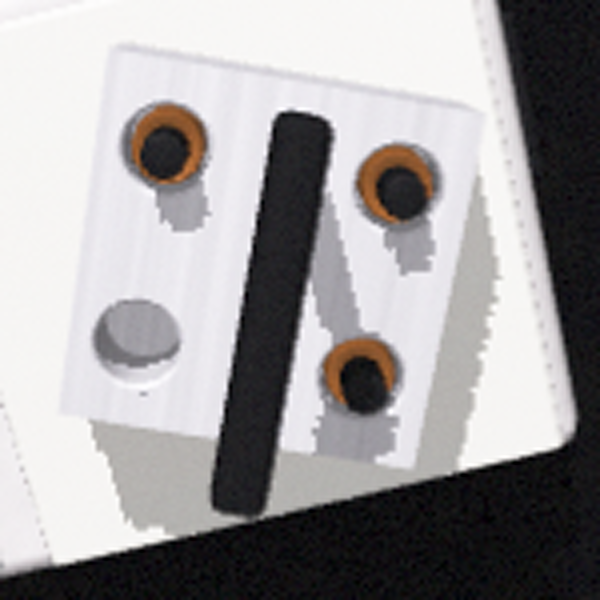

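```bash
python3 - <<'E'
from h import *
import pickle
o=pickle.load(open("o4.pkl","rb"));T=tool(o)
g=lambda x,y,z:at("wrist",210+(x+.5)/4,130+(y+.5)/4,z,T)
a=g(304,112,.158);b=g(239,513,.158);print(a,b,(a+b)/2,np.linalg.norm(a-b),np.degrees(np.arctan2(*(a-b)[[1,0]])))
c=[g(118,45,.101),g(485,110,.101),g(415,468,.101),g(60,412,.101)];print(np.mean(c,0)); print((c[1]-c[0]),(c[0]-c[3]))
print(np.degrees(np.arctan2(T[1,1],T[0,1])), (T@[0,0,.167,1])[:3])
E
```

```text
[0.59541977 0.22521519 0.158     ] [0.56892925 0.14629732 0.158     ] [0.58217451 0.18575625 0.158     ] 0.08324528565394021 71.44453950238862
[0.58288386 0.18463448 0.101     ]
[ 0.08213742 -0.0290491   0.        ] [0.03162604 0.08509551 0.        ]
-9.481874692232132 [0.5817324  0.17959396 0.26164454]
```

>>> servo_tool --targets '[{"tx": 0,"ty": 0.5,"tz": -2,"turn": -5},{"tx": 0,"ty": 0,"tz": -3,"turn": -4.5},{"tx": 0,"ty": 0,"tz": -2,"turn": 0},{"tx": 0,"ty": 0,"tz": -0.5,"turn": 0},{"tx": 0,"ty": 0,"tz": 0,"turn": 0}]' --gripper 80

```text
time_s: 9.95
position: [0.5774, 0.1868, 0.3543]
tool_rot: [[0.33, 0.943, 0.028], [0.944, -0.33, -0.018], [-0.007, 0.032, -0.999]]
contact_force: [-0.1, 0.6, -0.2]
grip_width: 0.0644
```

```bash
python3 - <<'E'
from h import *
o=get_obs();T=tool(o); print(o['position'],np.degrees(np.arctan2(T[1,1],T[0,1])), (T@[0,0,.167,1])[:3],o['grip_width'],T[:3,2])
im=capture("wrist");cv2.imwrite("pics/w5.png",im[:,:,::-1])
E
```

```text
[0.5773855  0.18684894 0.35430288] -19.269064124496534 [0.58202433 0.18391663 0.18739308] 0.06440903977342749 [ 0.0277774  -0.01755875 -0.99945991]
```

View pics/w5.png

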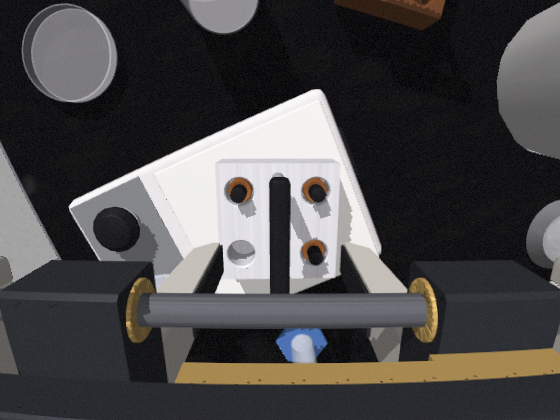

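>>> servo_tool --targets '[{"tx": 0,"ty": 0.1,"tz": -1.5,"turn": 0},{"tx": 0,"ty": 0,"tz": -1.3,"turn": 0},{"tx": 0,"ty": 0,"tz": -0.6,"turn": 0},{"tx": 0,"ty": 0,"tz": -0.2,"turn": 0},{"tx": 0,"ty": 0,"tz": 0,"turn": 0}]'

```text
time_s: 10.5
position: [0.5784, 0.1881, 0.319]
tool_rot: [[0.329, 0.944, 0.033], [0.944, -0.329, -0.016], [-0.005, 0.036, -0.999]]
contact_force: [0.6, -0.3, 0.3]
grip_width: 0.0641
```

```bash
python3 - <<'E'
from h import *
o=get_obs();T=tool(o); print(o['position'],np.degrees(np.arctan2(T[1,1],T[0,1])), (T@[0,0,.167,1])[:3],o['grip_width'],T[:3,2],o['contact_force'])
E
```

```text
[0.57835297 0.18812722 0.31900674] -19.22600025721231 [0.58383243 0.18539761 0.15211898] 0.06407541144104542 [ 0.03281119 -0.01634494 -0.99932791] [ 0.58477371 -0.31319992  0.31195134]
```

>>> servo_tool --targets '[{"tx": -0.1,"ty": 0,"tz": 0,"turn": 0},{"tx": 0,"ty": 0,"tz": 0,"turn": 0},{"tx": 0,"ty": 0,"tz": 0,"turn": 0},{"tx": 0,"ty": 0,"tz": 0,"turn": 0},{"tx": 0,"ty": 0,"tz": 0,"turn": 0}]' --gripper 255 --force 35

```text
time_s: 11.0
position: [0.5777, 0.1882, 0.3206]
tool_rot: [[0.329, 0.944, 0.035], [0.944, -0.329, -0.016], [-0.003, 0.038, -0.999]]
contact_force: [-0.5, -0.6, -0.8]
grip_width: 0.0285
```

>>> servo_tool --targets '[{"tx": 0,"ty": 0,"tz": 0,"turn": 0},{"tx": 0,"ty": 0,"tz": 0,"turn": 0},{"tx": 0,"ty": 0,"tz": 0,"turn": 0},{"tx": 0,"ty": 0,"tz": 0,"turn": 0},{"tx": 0,"ty": 0,"tz": 0,"turn": 0}]'

```text
time_s: 11.5
position: [0.5778, 0.1883, 0.3208]
tool_rot: [[0.33, 0.943, 0.035], [0.944, -0.329, -0.015], [-0.003, 0.038, -0.999]]
contact_force: [0.8, -0.4, 0.0]
grip_width: 0.0113
```

>>> servo_tool --targets '[{"tx": 0,"ty": 0,"tz": 0.3,"turn": 0},{"tx": 0,"ty": 0,"tz": 0.4,"turn": 0},{"tx": 0,"ty": 0,"tz": 0.5,"turn": 0},{"tx": 0,"ty": 0,"tz": 0.6,"turn": 0},{"tx": 0,"ty": 0,"tz": 0.3,"turn": 0}]'

```text
time_s: 12.0
position: [0.5762, 0.1878, 0.3391]
tool_rot: [[0.329, 0.944, 0.027], [0.944, -0.329, -0.018], [-0.008, 0.031, -0.999]]
contact_force: [-0.6, -0.2, -7.2]
grip_width: 0.0119
```

```bash
python3 - <<'E'
from h import *
o=get_obs(); print(o['position'],o['grip_width'],o['tool_rot'][:,2],o['contact_force'],o['torque'])
crop(capture("scene"),160,130,300,270,5.5,"pics/sc6.png")
im=capture("wrist");cv2.imwrite("pics/w6.png",im[:,:,::-1])
E
```

```text
[0.57617996 0.18784618 0.33907467] 0.01191414728408513 [ 0.02721392 -0.01753383 -0.99947585] [-0.57620875 -0.24922299 -7.1859455 ] [0.00308368 0.09128726 0.00943589]
```

View pics/sc6.png

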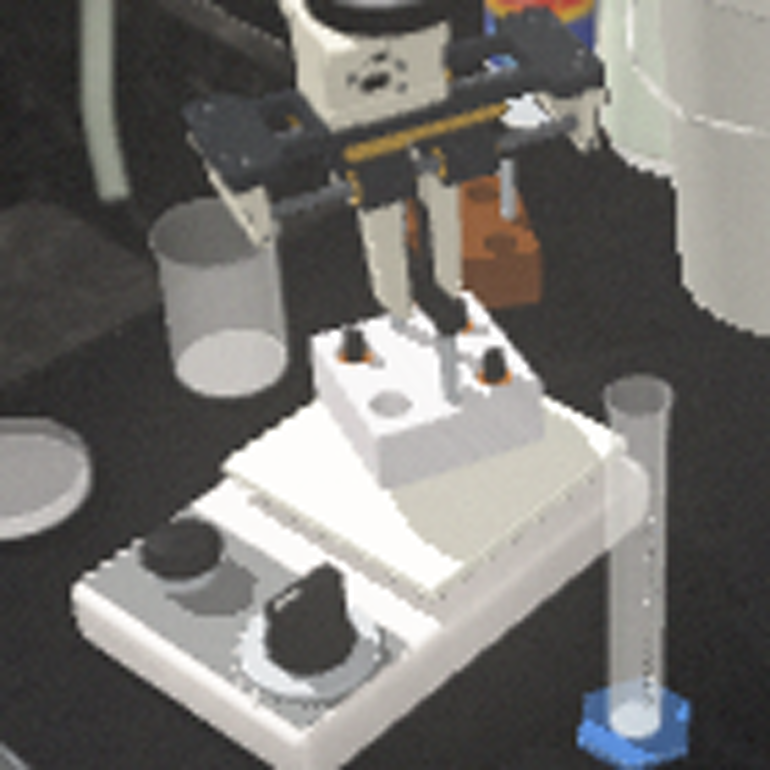

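View pics/w6.png

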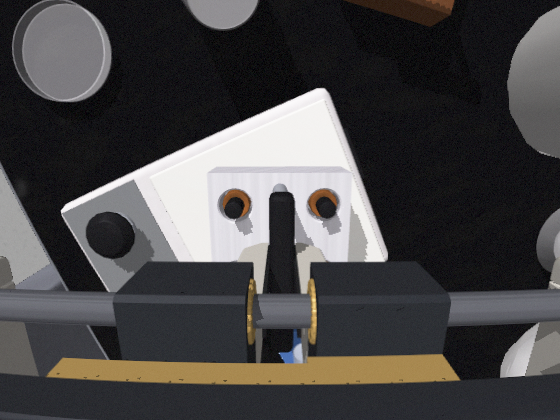

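>>> servo_tool --targets '[{"tx": 0,"ty": 0,"tz": 1,"turn": 0},{"tx": 0,"ty": 0,"tz": 1.5,"turn": 0},{"tx": 0,"ty": 0,"tz": 1.5,"turn": 0},{"tx": 0,"ty": 0,"tz": 1.5,"turn": 0},{"tx": 0,"ty": 0,"tz": 1,"turn": 0}]'

```text
time_s: 12.6
position: [0.5757, 0.1877, 0.4089]
tool_rot: [[0.329, 0.944, 0.026], [0.944, -0.329, -0.018], [-0.008, 0.031, -0.999]]
contact_force: [1.1, 0.6, -6.3]
grip_width: 0.0114
```

>>> servo_tool --targets '[{"tx": 0,"ty": 0,"tz": 0.8,"turn": 0},{"tx": 0,"ty": 0,"tz": 0.6,"turn": 0},{"tx": 0,"ty": 0,"tz": 0.2,"turn": 0},{"tx": 0,"ty": 0,"tz": 0,"turn": 0},{"tx": 0,"ty": 0,"tz": 0,"turn": 0}]'

```text
time_s: 13.1
position: [0.5761, 0.1879, 0.4293]
tool_rot: [[0.329, 0.944, 0.031], [0.944, -0.329, -0.017], [-0.006, 0.034, -0.999]]
contact_force: [-0.0, -0.9, -6.4]
grip_width: 0.0118
```

>>> servo_tool --targets '[{"tx": 0,"ty": 0,"tz": 0,"turn": 0},{"tx": 0,"ty": 0,"tz": 0,"turn": 0},{"tx": 0,"ty": 0,"tz": 0,"turn": 0},{"tx": 0,"ty": 0,"tz": 0,"turn": 0},{"tx": 0,"ty": 0,"tz": 0,"turn": 0}]'

```text
time_s: 13.6
position: [0.5757, 0.1877, 0.4265]
tool_rot: [[0.329, 0.944, 0.026], [0.944, -0.329, -0.018], [-0.008, 0.031, -0.999]]
contact_force: [0.7, 0.7, -5.9]
grip_width: 0.0117
```

```bash
python3 - <<'E'
from h import *
o=get_obs(); print(o['position'],o['grip_width'],o['tool_rot'][:,2],o['contact_force'],o['dq'].round(2))
crop(capture("scene"),160,110,300,270,4.5,"pics/sc7.png")
im=capture("wrist");cv2.imwrite("pics/w7.png",im[:,:,::-1])
o=get_obs(); print(o['position'],o['grip_width'])
E
```

```text
[0.57567758 0.18774965 0.42654185] 0.011654944254287333 [ 0.02639021 -0.0177162  -0.99949472] [ 0.69778147  0.72143784 -5.93539478] [-0.09  0.16  0.11  0.03  0.01  0.05]
[0.57568759 0.18776155 0.42663178] 0.011773115051969006
```

View pics/sc7.png

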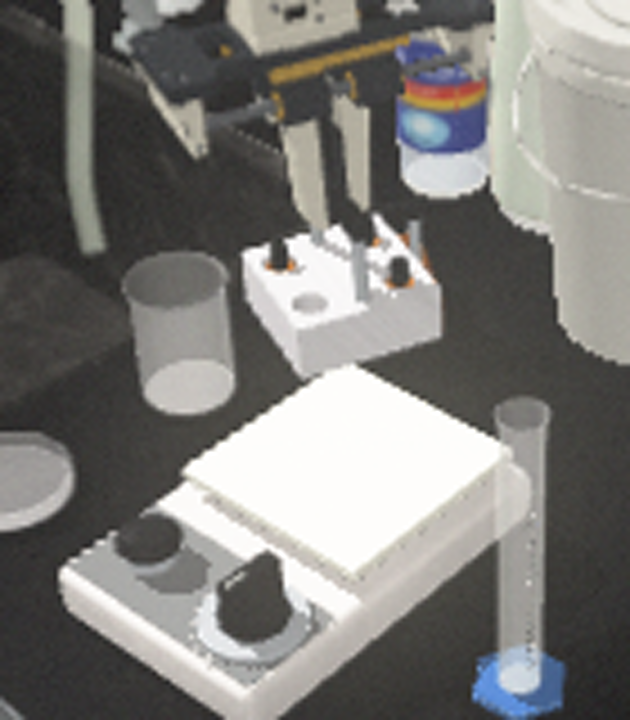

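View pics/w7.png

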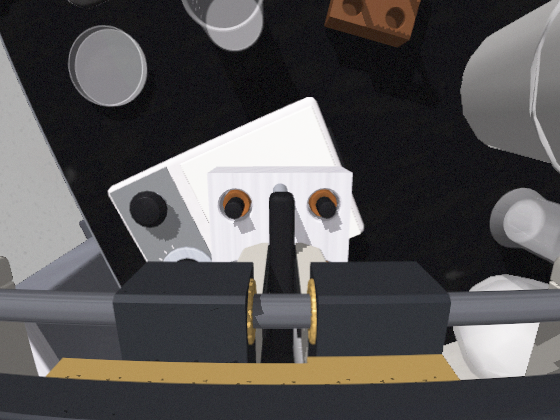

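```bash
python3 - <<'E'
import cv2
im=cv2.imread("pics/w3.png");cv2.imwrite("pics/w3c.png",cv2.resize(im[95:245,220:400],None,fx=4.4,fy=4,interpolation=cv2.INTER_CUBIC))
E
```

View pics/w3c.png

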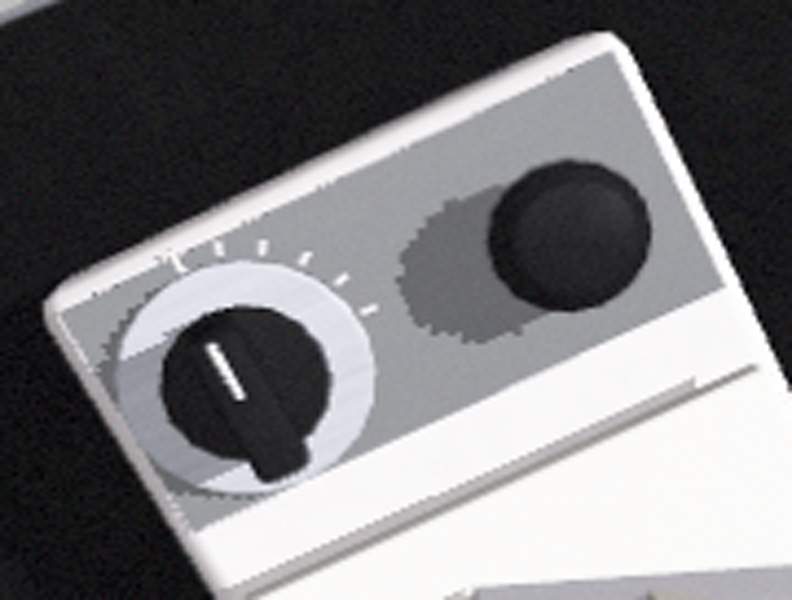

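```bash
python3 - <<'E'
from h import *
import pickle
T=tool(pickle.load(open("o3.pkl","rb")))
g=lambda x,y,z:at("wrist",220+x/4.4,95+y/4,z,T)
an=lambda a,b:np.degrees(np.arctan2(*(b-a)[[1,0]]))
print(an(g(239,398,.089),g(212,346,.089)),an(g(62,315,.045),g(610,52,.045))+90,an(g(200,528,.045),g(722,288,.045))+90)
o=get_obs();print(o['position'],o['grip_width'],o['dq'].round(2))
E
```

```text
-178.7533761384156 184.26663356424908 183.98098067540326
[0.57568759 0.18776155 0.42663178] 0.011773115051969006 [-0.01 -0.07 -0.15  0.04 -0.   -0.09]
```

```bash
python3 - <<'E'
from h import *
crop(capture("top"),185,240,265,300,9,"pics/t8.png")
crop(capture("scene"),165,215,245,275,9,"pics/s8.png")
E
```

```text
(no output)
```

View pics/t8.png

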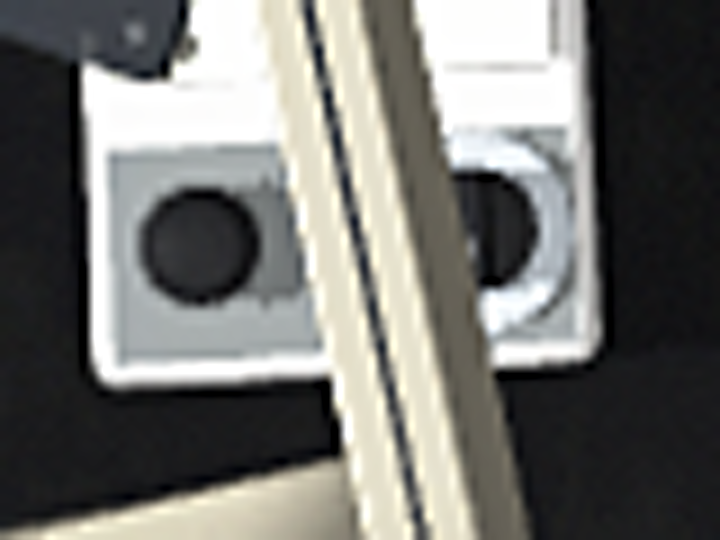

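View pics/s8.png

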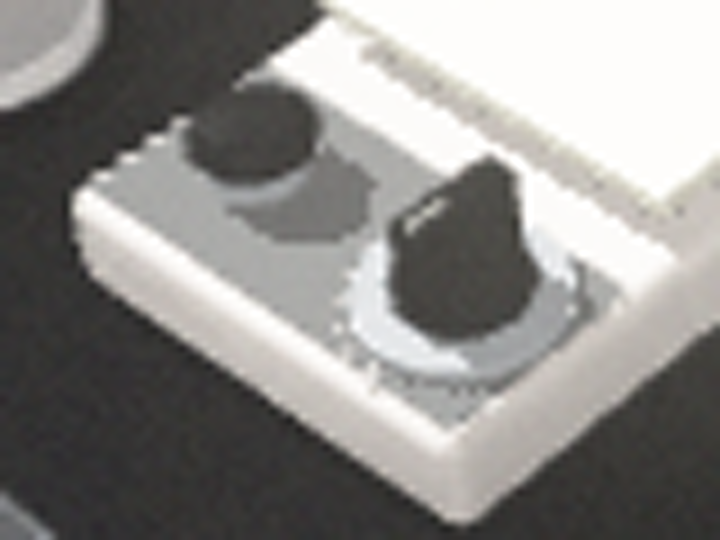

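```bash
python3 - <<'E'
from h import *
g=lambda x,y,z:at("scene",165+x/9,215+y/9,z)
an=lambda a,b:np.degrees(np.arctan2(*(a-b)[[1,0]]))
print(an(g(393,214,.089),g(490,157,.089))%360,an(g(408,230,.089),g(445,203,.089))%360)
print(an(g(95,190,.045),g(455,425,.045))+90)
E
```

```text
177.0048209654535 183.67555321087704
184.66721079807058
```

```bash
python3 - <<'E'
from h import *
import pickle
im=cv2.imread("pics/w3.png",0).astype(float)
T=tool(pickle.load(open("o3.pkl","rb")))
x0,y0=220+195/4.4,95+330/4
x1,y1=220+255/4.4,95+412/4
sub=im[int(y0):int(y1)+1,int(x0):int(x1)+1];np.set_printoptions(linewidth=200);print(sub.astype(int))
w=np.clip(sub-60,0,None);ys,xs=np.mgrid[int(y0):int(y1)+1,int(x0):int(x1)+1]
m=np.array([(w*xs).sum(),(w*ys).sum()])/w.sum()
d=np.stack([xs-m[0],ys-m[1]]);C=np.einsum('iab,jab,ab->ij',d,d,w)
e=np.linalg.eigh(C)[1][:,1];e*=np.sign(e[1])
a=at("wrist",*(m+5*e),.089,T);b=at("wrist",*(m-5*e),.089,T);print(m,e,np.degrees(np.arctan2(*(b-a)[[1,0]]))%360)
E
```

```text
[[ 22  22  15  17  26  26  28  30  33  29  34  37  39  43]
 [ 15  15  25  23  27  32  33  37  40  41  35  34  37  43]
 [ 18  17  28  30  33  30  35  36  42  38  41  33  38  41]
 [ 18  27  34  64  83  53  37  38  42  43  41  37  31  32]
 [ 32  30  73 179 240 145  39  40  40  44  44  37  32  38]
 [ 36  34  68 179 240 154  56  41  42  41  41  41  32  37]
 [ 30  33  38 121 244 240 153  35  41  46  46  40  37  34]
 [ 29  30  37  72 177 246 233  56  40  36  44  43  42  32]
 [ 28  35  31  32 125 243 240 154  38  43  43  42  44  40]
 [ 25  30  35  37  76 175 244 236  53  40  42  39  39  39]
 [ 22  25  34  37  34  96 219 240 156  41  42  40  42  47]
 [ 26  23  31  34  36  69 176 243 236  56  43  41  43  40]
 [ 29  22  27  34  33  41  75 181 239 153  42  37  40  42]
 [ 32  25  28  32  33  37  74 177 242 235  58  42  39  42]
 [ 27  24  15  28  36  37  37  70 179 239 155  39  41  39]
 [ 26  27  25  26  30  33  33  38 127 244 236  59  37  42]
 [ 31  33  31  22  26  31  34  39  74 176 238 144  39  38]
 [ 25  27  26  25  22  30  32  36  35 126 233 136  40  37]
 [ 30  27  30  27  25  27  33  39  37  32  36  38  36  35]
 [ 28  28  31  31  26  27  26  38  37  33  39  37  39  36]
 [ 31  26  29  30  24  17  27  30  36  37  37  36  35  40]
 [ 28  26  25  31  28  21  19  32  34  37  35  40  40  38]]
[270.77455071 187.22801669] [0.46883665 0.88328489] 183.91113333002036
```

```bash
python3 - <<'E'
from h import *
o=get_obs();print(o['time_s'],o['position'],o['grip_width'],o['contact_force'],o['dq'].round(2))
print(job_done())
E
```

```text
13.8 [0.57571679 0.1877439  0.42681344] 0.01165865135196288 [ 0.14125648  0.18872065 -6.74634921] [ 0.04  0.11 -0.   -0.07  0.01  0.04]
the job is handed in; nothing more can be done
None
```

I shut the stirrer down, lifted the vial block about 10.5 cm off the plate and handed the job in at 13.8 s, still holding it. No verdict was reported.

- **Stop:** I pressed it until the contact force rose to about 14 N, which means it was on its bottom, and then let it up. It looks up in the later pictures.
- **Knob:** I turned it anticlockwise from about 58° until it pushed back against its end stop.
    - A sub-pixel fit of the pointer after release gave 183.9°, against 184.1° for the stirrer's axis, so it is at zero.
    - Rougher readings disagreed. Points picked by hand put it 1–3° off zero, and one blocky edge in the scene picture suggested about 7°, right at the limit (0.12 rad is 6.9°). I trusted the fit.
- **Block:** I gripped it by the bar at 35 N, and the wrist carries about 6–7 N.
    - It looks level. The tool itself leans about 0.03 rad, which I left because it is well under the 0.09 rad limit.
    - The joints were practically still at hand-in.
- **Vials:** All three are in their wells in the last scene picture.
- **Bystanders:** The beaker, petri dish and cylinder show no sign of having moved. I did not recheck the tape or stopper, but the arm never went near them.

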